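# Fish the slicer's key out of its storage slot with the hooked pick

## Task

The vegetable slicer's flat steel key has been pushed too deep into its narrow storage slot, where a spring strip nips it. Take the hooked pick from its wooden rest, feel the hook down into the key's eye and gently draw the key along the slot until all of it lies on the little tray in front, then lay the pick back in its rest the way it lay. Only the pick may touch the key, nothing is to be forced, and leave the other things on the counter where they are.

Things in the scene. Friction and masses are not known exactly. Their poses are not given: they have to be found in the camera images.
- slot_mouth (a point): Middle of the mouth of the slot in a white bench-top vegetable slicer fixed to the counter; on the slot's floor, 30 mm above the counter. x points into the slot, y left across it, z up. The slot is a tunnel 18 mm wide, 30 mm high, 120 mm deep open above from 8 to 72 mm inside, bridged in front of that by a steel strap and behind by a clear cover (5 mm thick).
- slicer: The slicer; origin on the counter below the slot's mouth, axes as the slot's. Motor housing 250 mm tall on the left (+y 50 to 200 mm), from 75 mm behind the mouth. Elsewhere at most 72 mm above the counter.
- strip (a joint): Spring strip in the slot's left wall, 10 to 115 mm inside the mouth, lowest 12 mm. It presses the key sideways with about 3.3 N, so the key resists pulling with some newtons until its tail is out. 0 = pressed back by the key, grows to 0.003 m as it springs into the slot.
- tray (a point): Middle of the aluminium tray in front of the mouth, on its floor, level with the slot's floor (30 mm above the counter). The tray is 115 mm long (x, as the slot's) and 70 mm wide, with a rim 7 mm high on the three sides away from the slot.
- key_eye (a point): Centre of the steel key's eye, half-way up. Key flat on the slot's floor: 7 thick, 18 wide, 56 mm long; x points along it to its tail (into the slot), near end 10 mm to -x, tail 46 mm to +x of the eye. Eye: a hole right through, 10 mm (x) by 9 mm (y); its near bar is 5 mm and only 4 mm high: hook it deep. 55 g. Starts 16 to 34 mm inside the mouth.
- pick_grip (a point): Centre of the hooked pick's black handle, to grip here. Handle 90 (x) x 18 (y) x 26 mm (z), 110 g with its rod. x points along it to the hook, z up as it lies. Pushed hard at the hook, the pick turns in the grip.
- pick_neck (a point): Front end of the pick's handle, where its 5 mm steel rod slides out, tight (30 N), left out by e = 0 to 20 mm: NOT measured, to be seen or felt. Ahead of here the rod cranks down 25 mm (ends 12 mm + e ahead), runs level to 85 mm + e and turns straight down: the round tip ends 85 mm + e ahead, 37 mm below; the level part's underside is 27.5 mm below.
- rest_seat (a point): Where the handle's centre belongs in the fixed wooden rest, 51 mm above the counter; x is where the hook points. Two saddles 12 mm thick, 34 mm ahead of and behind this point, tops 38 mm above the counter carry the handle; lips 8 mm high leave a trough 26 mm wide. 56 mm free between the saddles for fingers, down to the base 8 mm above the counter.

How it is judged (in metres and radians):
On the way, in this order (a step that is already met when the one before it is completed fails the run):
1. the pick is taken out of its rest (distance between pick_grip and rest_seat above 0.06 m), for 0.2 s.
2. the key lies wholly on the tray, its tail out of the slot, while the pick is still in use (x of key_eye in the frame of slot_mouth between -0.108 and -0.046 m and y of key_eye in the frame of slot_mouth between -0.032 and 0.032 m and z of key_eye in the frame of slot_mouth between 0 and 0.008 m and angle between key_eye's own z axis and vertical below 0.12 rad and distance between pick_grip and rest_seat above 0.06 m), for 0.2 s.
3. the pick lies in its rest again (x of pick_neck in the frame of rest_seat above 0.02 m and x of pick_grip in the frame of rest_seat between -0.012 and 0.012 m and y of pick_grip in the frame of rest_seat between -0.006 and 0.006 m and z of pick_grip in the frame of rest_seat between -0.004 and 0.004 m and angle between the x axis of pick_grip and the x axis of rest_seat, either way round below 0.2 rad and angle between pick_grip's own z axis and vertical below 0.12 rad), for 0.2 s.
At the end, for the whole second after the job is handed in: Key flat and still on the tray, its tail out of the slot (eye 46 to 108 mm in front of the mouth, within 32 mm of the slot's line); pick still in its rest, handle within 12 mm along, 6 mm across and 4 mm in height of its seat, hook as before (0.2 rad) (all of step 3 and x of key_eye in the frame of slot_mouth between -0.108 and -0.046 m and y of key_eye in the frame of slot_mouth between -0.032 and 0.032 m and z of key_eye in the frame of slot_mouth between 0 and 0.008 m and angle between key_eye's own z axis and vertical below 0.12 rad and linear speed of each of key, pick below 0.01 m/s); the robot touches nothing.
It fails at once if the fingers or arm touch the key (contact force between any of the fingers, the arm and key above 0.3 N).
It fails at once if the pick forces the key (over 12 N) (contact force between pick and key above 12 N).
It fails at once if the pick forces the slicer (over 16 N) (contact force between pick and slicer above 16 N).
It fails at once if the robot leans on the slicer (over 10 N) (contact force between any of the fingers, the arm and slicer above 10 N).
It fails at once if another thing on the counter is moved by more than 20 mm (distance of any of bowl, disc, tape, spoon, spatula, cup, jar, plate from where it was at the start of the episode above 0.02 m).
It also fails if it takes over 64 s, if anything falls off the work surface, if the arm or the gripper's body presses on something with over 40 N, if the wrist force passes 120 N, or if a joint passes its speed limit or range.

## Robot

A 6-joint arm with a two-finger parallel gripper is mounted at the origin on the work surface. World frame = base frame: x ahead of the robot, y to its left, z up, the work surface at z = 0. Lengths are in mm, angles in rad, forces in N, time in s.
With the tool pointing down it reaches from about 275 to 825 mm from the base axis. Payload 5.2 kg.
Tool frame: the origin (TCP) lies at the very end of the fingers, on their centre line; the grasp point (between the pads) lies 19 mm behind it; z points along the fingers, y is the direction in which the jaws open and shut (so a half turn about z gives the same grasp; the last joint's range is limited). The gripper opens to 93 mm and grips with 3 to 60 N. Pads are 15 mm wide; open, the fingers measure 128 mm over their backs; the gripper's body (75 mm by 188 mm) begins 65 mm behind the grasp point.
Start: joints at [0.961, 0.259, 1.535, -0, 1.348, -0.203], TCP at [217.599, 505.129, 218.653] pointing down, gripper open.
Joint ranges: [-3.14, 3.14], [-0.91, 2.08], [0.19, 2.58], [-1.22, 4.36], [0.22, 2.71], [-3.12, 3.12]. Speed limits (rad/s): [2.57, 2.57, 3.14, 3.14, 3.14, 3.14].

## Interface

Orientations are given as [roll, pitch, yaw] about the fixed x, y, z axes, in that order (R = Rz(yaw) Ry(pitch) Rx(roll)).
In Python, from bench import robot gives the robot as it stands. The module is installed in compiled form; this text tells all that it offers. Calls block until the motion is done:
- robot.move_ptp(position, orientation): joint-space move of the TCP to a pose.
- robot.move_linear(position, ori=None, speed=150, f_stop=None): straight line of the TCP; ori=None keeps the orientation; speed is the mean speed in mm/s. With f_stop (N) it stops when the force on the tool has changed by that much, and returns True; else False.
- robot.move_j(angles): joint-space move.
- robot.move_gripper(opening): opening from 0.0 (shut) to 1.0 (fully open); the grip force is fixed at half the most; returns when the fingers have stopped.
- robot.sleep(seconds).
- robot.inverse_kinematics(position, orientation): joint angles nearest the present ones, or None.
- robot.get_image(name): name is "scene" or "side" or "wrist"; returns a dict with "img" (420x560x3 uint8, blue, green, red), "fovy" (degrees; the focal length in pixels is half the picture's height over the tangent of half this angle, whatever the lens; pixels are square), "cx", "cy" (the principal point, pixels), "k1" (the pictures are not rectified: a ray, as slopes to the right and down, at radius r is drawn at 1 + k1 r^2 times it, then the intrinsics apply), "eye" and "orientation" of the camera in the world. Camera axes: x right, y down, z forward; pixel columns grow to the right and rows downward; lengths in mm; the calibration is good to about 2 mm. A picture is of the moment at which its call begins. There is no depth.
A pose or a line that the arm cannot do raises robot.MotionError and nothing moves.
- robot.hand_in(): hands the job in, once; it reports no verdict.
Readings, each from a call of its own:
- robot.current_t(): time.
- robot.current_qpos(): joint angles.
- robot.current_joint_vel(): joint speeds.
- robot.current_joint_efforts(): joint torques, N m.
- robot.current_tcp_pos(): TCP position.
- robot.current_eef_rot(): TCP orientation.
- robot.current_contact_force(): force on the tool from outside, world axes, zero at the start.
- robot.current_ft_torque(): the same for the moment, N m.
- robot.current_gripper_width(): opening from 0.0 (shut) to 1.0 (fully open).
Only numpy, scipy, OpenCV 4.12 (cv2) and the standard library are available. Lean on these libraries where they do the work, as an engineer would, in place of code of your own. Each camera call takes 0.05 s, during which the arm holds its last target. There are 200 camera calls.

## Working session

There is one attempt and no reset: what is moved stays moved. The work goes in short steps, each a Python script; the robot and the scene stay as the last script left them, time stands still between calls to the robot, and variables do not carry over. Pictures are saved under pics/ and viewed, about 8 in all and at most 12, crops included, and the job is handed in when it is done.

```bash
mkdir -p pics; cat > h.py <<'E'
import numpy as np, cv2
from scipy.spatial.transform import Rotation as R
from bench import robot
def snap(name,fn):
    d=robot.get_image(name); cv2.imwrite('pics/'+fn+'.png',d['img'])
    np.save('pics/'+fn+'.npy',{k:v for k,v in d.items() if k!='img'},allow_pickle=True); return d
def cam(fn): return np.load('pics/'+fn+'.npy',allow_pickle=True).item()
def K(c):
    f=210/np.tan(np.radians(c['fovy'])/2); return f
def Rm(c):
    o=np.array(c['orientation'],float)
    return o if o.shape==(3,3) else R.from_euler('xyz',o).as_matrix()
def ray(c,u,v):
    f=K(c); d=np.array([(u-c['cx'])/f,(v-c['cy'])/f]); s=d.copy()
    for _ in range(20): s=d/(1+c['k1']*(s@s))
    return np.array(c['eye'],float),Rm(c)@np.array([s[0],s[1],1])
def onz(c,u,v,z):
    e,d=ray(c,u,v); return e+d*(z-e[2])/d[2]
def proj(c,p):
    q=Rm(c).T@(np.array(p,float)-np.array(c['eye'],float)); s=q[:2]/q[2]; s=s*(1+c['k1']*(s@s))
    return s*K(c)+[c['cx'],c['cy']]
def tri(obs):
    A=np.zeros((3,3));b=np.zeros(3)
    for c,u,v in obs:
        e,d=ray(c,u,v); d/=np.linalg.norm(d); P=np.eye(3)-np.outer(d,d); A+=P;b+=P@e
    return np.linalg.solve(A,b)
def crop(fn,x0,y0,x1,y1,s,out):
    im=cv2.imread('pics/'+fn+'.png')[y0:y1,x0:x1]; cv2.imwrite('pics/'+out+'.png',cv2.resize(im,None,fx=s,fy=s,interpolation=cv2.INTER_CUBIC))
E
python3 - <<'E'
from h import *
for n in ['scene','side','wrist']:
    d=snap(n,n+'0'); print(n,{k:v for k,v in d.items() if k!='img'})
a=cv2.imread('pics/scene0.png');b=cv2.imread('pics/side0.png')
cv2.imwrite('pics/both.png',np.hstack([a,b])[:, :])
print(robot.current_eef_rot(),robot.current_t())
E
```

```text
scene {'fovy': 57.715440291365326, 'cx': 283.5608583389075, 'cy': 212.80009453491184, 'k1': -0.0007527810140967721, 'eye': array([844.30779943, 187.88016762, 652.06699119]), 'orientation': array([-2.6172974 ,  0.01346079,  2.17611881])}
side {'fovy': 43.754496754286265, 'cx': 277.1796940217358, 'cy': 215.5992702178653, 'k1': -0.1892127286906399, 'eye': array([ 182.69622796, -662.4353762 ,  721.85073246]), 'orientation': array([-2.280745  , -0.01666925, -0.5264902 ])}
wrist {'fovy': 64.63450307612888, 'cx': 279.99726563997854, 'cy': 203.9731322041688, 'k1': -0.03399063245060592, 'eye': array([156.00163323, 532.43350031, 383.90480062]), 'orientation': array([2.89290425e+00, 1.59183236e-03, 1.16396356e+00])}
[-3.14020517e+00 -2.62518967e-04  2.73479204e+00] 0.15
```

View pics/scene0.png

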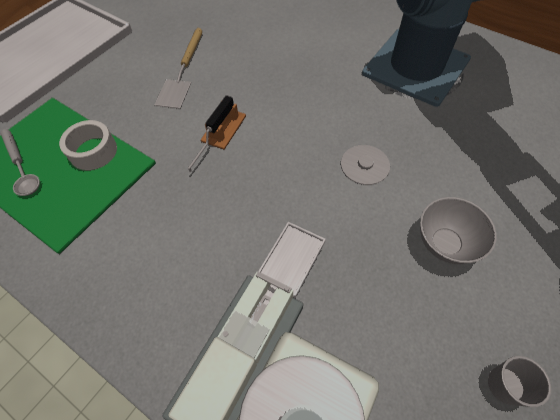

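View pics/side0.png

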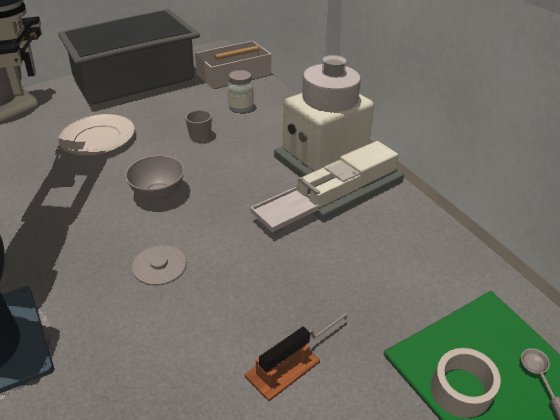

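The scene view has the pick at about (220,115) and the tray and slot at about (275,285). In the side view the pick is at about (290,350) and the slot at about (310,190). I'll enlarge these areas.

```bash
python3 - <<'E'
from h import *
def c(fn,x0,y0): return cv2.resize(cv2.imread('pics/'+fn+'.png')[y0:y0+75,x0:x0+100],None,fx=4,fy=4,interpolation=cv2.INTER_CUBIC)
def c2(fn,x0,y0): return cv2.resize(cv2.imread('pics/'+fn+'.png')[y0:y0+100,x0:x0+133],None,fx=3,fy=3,interpolation=cv2.INTER_CUBIC)
t=lambda *a: cv2.copyMakeBorder(c2(*a),0,0,0,1,cv2.BORDER_CONSTANT)
cv2.imwrite('pics/crops.png',np.vstack([np.hstack([t('scene0',170,85),t('scene0',230,218)]),np.hstack([t('side0',235,305),t('side0',245,145)])]))
E
```

```text
(no output)
```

View pics/crops.png

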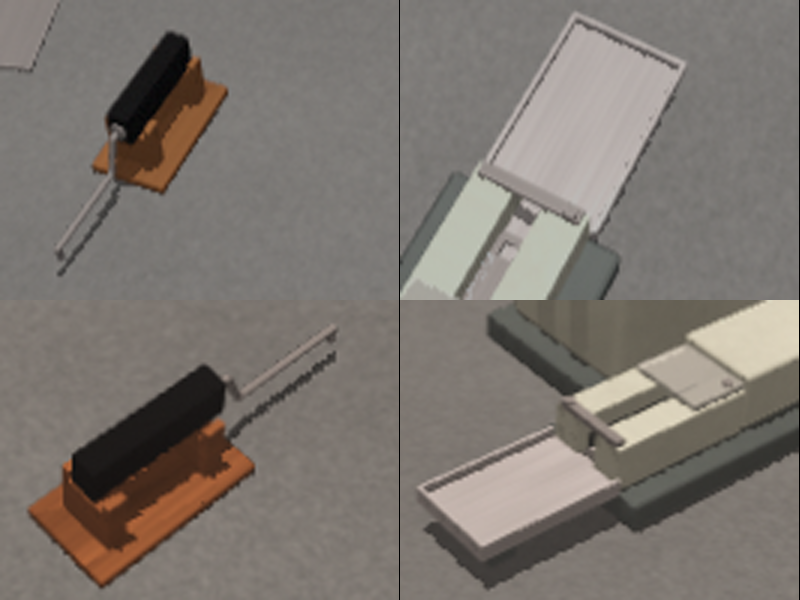

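```bash
python3 - <<'E'
from h import *
s,d=cam('scene0'),cam('side0')
S=lambda x,y:(s,170+x/3,85+y/3); D=lambda x,y:(d,235+x/3,305+(y-300)/3)
S2=lambda x,y:(s,230+(x-400)/3,218+y/3); D2=lambda x,y:(d,245+(x-400)/3,145+(y-300)/3)
print('elbow',tri([S(60,250),D(333,329)]),'rodexit',tri([S(118,132),D(228,380)]))
print('backtop',onz(*S(176,37),64),onz(*D(85,470),64))
print('tray corners far: L/R',tri([S2(577,14),D2(419,488)]),tri([S2(684,66),D2(483,550)]))
print('strap ends',tri([S2(482,166),D2(568,400)]),tri([S2(580,214),D2(620,440)]))
print('eye',onz(*S2(511,248),35))
p=robot.current_tcp_pos(); Rt=R.from_euler('xyz',robot.current_eef_rot()).as_matrix()
w=cam('wrist0'); print('cam in tool',Rt.T@(np.array(w['eye'])-p)); print(Rt.T@Rm(w))
E
```

```text
elbow [ 572.5247822  -245.13234614   23.84842668] rodexit [ 487.03674129 -261.25108688   52.50689499]
backtop [ 398.34462589 -275.05704635   64.        ] [ 393.15118226 -281.56807771   64.        ]
tray corners far: L/R [560.19508279  19.81435011  65.24552663] [568.4358587   48.17301305   2.9311991 ]
strap ends [678.08250334  35.18192303  87.74096556] [690.50147413  58.23545472  41.0929215 ]
eye [708.82086396  50.75855468  35.        ]
cam in tool [  67.3549901     0.90427735 -165.87006596]
[[-3.25700593e-05 -9.69171447e-01 -2.46387307e-01]
 [ 9.99999979e-01  1.87806579e-05 -2.06064738e-04]
 [ 2.04339376e-04 -2.46387309e-01  9.69171426e-01]]
```

```bash
python3 - <<'E'
from h import *
s,d=cam('scene0'),cam('side0')
S2=lambda x,y:(s,230+(x-400)/3,218+y/3); D2=lambda x,y:(d,245+(x-400)/3,145+(y-300)/3)
print('tray far',a:=tri([S2(577,14),D2(483,550)]),b:=tri([S2(684,66),D2(419,488)]))
print('strap',c:=tri([S2(482,166),D2(620,440)]),e:=tri([S2(580,214),D2(568,400)]))
v=(c+e-a-b)/2; yaw=np.arctan2(v[1],v[0]); print(yaw)
# wrist view over slot: tool yaw so that tool x (camera side) ; camera sees toward -x tool
pk=np.array([442,-268]); yp=np.arctan2(16,86)
for off in (0,np.pi,np.pi/2,-np.pi/2):
  for n,p,y in (('slot',(c+e)[:2]/2,yaw),('pick',pk,yp)):
    print(n,off,robot.inverse_kinematics([p[0],p[1],200],[np.pi,0,y+off]))
E
```

```text
tray far [567.44881957  -3.11133812  33.08997471] [560.4893534   70.79218951  34.62839223]
strap [687.60188893  17.47656916  64.63393536] [680.6615024   75.59443497  63.50964823]
0.10525867595656409
slot 0 [-9.43786249e-02  5.15765487e-01  1.19668461e+00 -4.44089210e-16
  1.42914255e+00  1.37115903e+00]
pick 0 [-7.61094711e-01  2.12941094e-01  1.64197798e+00 -4.44089210e-16
  1.28667358e+00  6.25758159e-01]
slot 3.141592653589793 [-0.09437862  0.51576549  1.19668461  0.          1.42914255 -1.77043363]
pick 3.141592653589793 [-0.76109471  0.21294109  1.64197798  0.          1.28667358 -2.51583449]
slot 1.5707963267948966 [-0.09437862  0.51576549  1.19668461  0.          1.42914255 -0.1996373 ]
pick 1.5707963267948966 [-0.76109471  0.21294109  1.64197798  0.          1.28667358 -0.94503817]
slot -1.5707963267948966 [-9.43786249e-02  5.15765487e-01  1.19668461e+00 -4.44089210e-16
  1.42914255e+00  2.94195535e+00]
pick -1.5707963267948966 [-7.61094711e-01  2.12941094e-01  1.64197798e+00 -4.44089210e-16
  1.28667358e+00  2.19655449e+00]
```

```bash
python3 - <<'E'
from h import *
y=0.105; u=np.array([np.cos(y),np.sin(y)]); m=np.array([683,46.])
p=m-45*u
robot.move_ptp([p[0],p[1],180],[np.pi,0,y]); robot.move_linear([p[0],p[1],85],speed=150)
snap('wrist','w1'); print(robot.current_t())
robot.move_linear([p[0],p[1],180],speed=200)
y=0.19; u=np.array([np.cos(y),np.sin(y)]); m=np.array([442,-268.])
p=m+15*u
robot.move_ptp([p[0],p[1],200],[np.pi,0,y]); robot.move_linear([p[0],p[1],130])
snap('wrist','w2'); print(robot.current_t())
crop('w1',80,0,480,300,2,'w1c'); crop('w2',80,0,480,300,2,'w2c')
E
```

```text
3.225
5.8583
```

View pics/w1c.png

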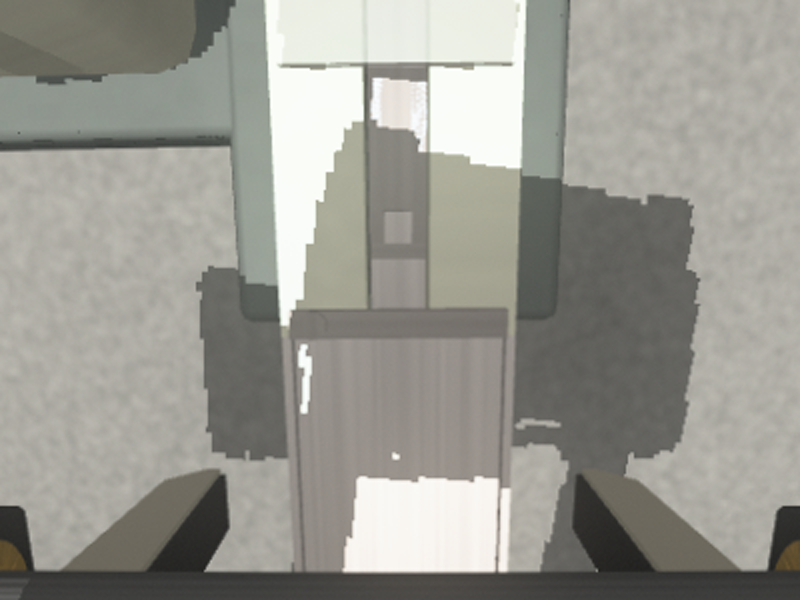

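View pics/w2c.png

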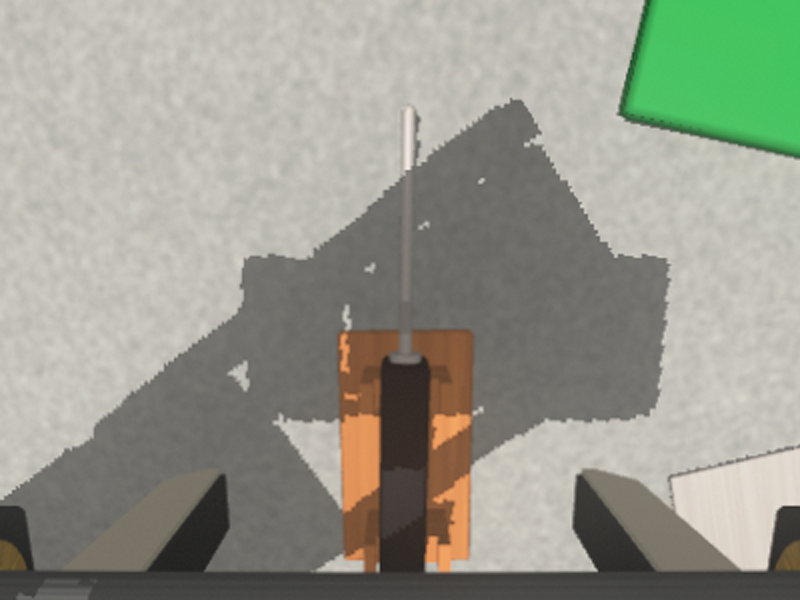

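```bash
python3 - <<'E'
from h import *
w,w2=cam('w1'),cam('w2'); P=lambda c,x,y,z: onz(c,80+x/2,y/2,z)
y=0.105;
print('eye z of cam',w['eye'])
a=P(w,366,200,60);b=P(w,366,300,60);c=P(w,428,200,60);d=P(w,428,300,60)
a2=P(w,366,80,60);c2=P(w,428,80,60)
print('slot edges',a2,b,c2,d,'yaws',[np.arctan2(*(q-p)[1::-1]) for p,q in((b,a2),(d,c2))])
print('strap front yaw', np.arctan2(*(P(w,505,337,65)-P(w,291,338,65))[1::-1])+np.pi/2)
print('mouth@65',P(w,397,337.5,65),'rear',P(w,397,311,65))
# slot frame with yaw
m=P(w,397,337.5,65)[:2]
for yy in (0.105,):
  u=np.array([np.cos(yy),np.sin(yy)]);n=np.array([-u[1],u[0]])
  f=lambda p:np.round([(p[:2]-m)@u,(p[:2]-m)@n],1)
  print('edges',f(a2),f(b),f(c2),f(d))
  print('near end',f(P(w,398,258,34)),'bar far',f(P(w,398,244,34)),'eye far',f(P(w,398,211,37)),f(P(w,398,211,30)))
  print('eye L/R',f(P(w,384,228,37)),f(P(w,411,228,37)), f(P(w,384,228,30)),f(P(w,411,228,30)))
  print('tray rim in L/R@37', f(P(w,300,400,37)),f(P(w,503,400,37)),f(P(w,290,400,37)),f(P(w,512,400,37)))
print('PICK')
el=P(w2,408.5,106,28.5); nk=P(w2,405,358,64); print('elbow top',el,'hfront',nk, 'bk',P(w2,404,560,64))
hy=np.arctan2(*(P(w2,405,370,64)-P(w2,404,555,64))[1::-1]); print('yaw handle',hy)
print('yaw rod',np.arctan2(*(el-P(w2,406,290,28.5))[1::-1]),'L',np.linalg.norm((el-nk)[:2]))
print('base corners@8',[P(w2,*q,8)[:2].round(1) for q in((340,331),(472,331),(345,560),(469,560))])
E
```

```text
eye z of cam [706.82780245  49.30278273 251.91300591]
slot edges [747.742324    62.64035865  60.        ] [689.56263641  57.15148297  60.        ] [749.48456085  46.16900645  60.        ] [691.43007771  39.47987057  60.        ] yaws [np.float64(0.09406508329258498), np.float64(0.11471582147428314)]
strap front yaw 0.10997246738092437
mouth@65 [680.4542112   47.24541386  65.        ] rear [687.87781791  48.02271152  65.        ]
edges [68.5  8.3] [10.1  8.9] [68.5 -8.3] [10.1 -8.9]
near end [21.3 -0.2] bar far [25.6 -0.2] eye far [35.7 -0.2] [36.  -0.2]
eye L/R [30.5  4.2] [30.5 -4.3] [30.7  4.3] [30.7 -4.4]
tray rim in L/R@37 [-24.9  32.4] [-24.8 -35.2] [-24.9  35.8] [-24.8 -38.2]
PICK
elbow top [ 573.70752503 -245.33973216   28.5       ] hfront [ 485.29171891 -260.95825088   64.        ] bk [ 408.21445066 -275.61765      64.        ]
yaw handle 0.18752328899919743
yaw rod 0.17925997144754816 L 89.78470303644342
base corners@8 [array([ 482.1, -233.2]), array([ 493. , -289.6]), array([ 374.8, -253.9]), array([ 386. , -311.9])]
```

The wrist view gives these values:
- **Slot:** yaw about 0.105, mouth at about (680.5, 47.2).
- **Key:** eye about 30.7 mm inside the mouth.
- **Pick:** handle centre at about (441, -269), yaw about 0.185, e of roughly 2 mm.

Next I'll grasp the pick.

```bash
cat >> h.py <<'E'
YS=0.105; US=np.array([np.cos(YS),np.sin(YS)]); NS=np.array([-US[1],US[0]]); M=np.array([680.45,47.25])
YP=0.185; UP=np.array([np.cos(YP),np.sin(YP)]); G=np.array([441.1,-269.3]); ZG=31.
HX=(np.array([573.7,-245.3])-G)@UP-2.5   # hook axis ahead of TCP
def tip(x,y,z,dx=0):  # TCP position for hook tip at slot-frame x,y and world z
    p=M+(x-HX-dx)*US+y*NS; return [p[0],p[1],ZG+z-14]
E
python3 - <<'E'
from h import *
print('HX',HX)
o=[np.pi,0,YP]
robot.move_gripper(0.65)
robot.move_ptp([*G,110],o)
print(robot.move_linear([*G,ZG],speed=80,f_stop=8),robot.current_tcp_pos())
robot.move_gripper(0); print('w',robot.current_gripper_width()*93,robot.current_contact_force())
robot.move_linear([*G,110],speed=100); print(robot.current_contact_force(),robot.current_ft_torque())
p=tip(-30,0,75); robot.move_ptp(p,[np.pi,0,YS]); 
robot.move_linear(tip(-12,0,44),speed=100)
snap('scene','s2'); snap('side','d2'); print(robot.current_t(),robot.current_tcp_pos(),tip(-12,0,44))
def c(fn,x0,y0): return cv2.resize(cv2.imread('pics/'+fn+'.png')[y0:y0+150,x0:x0+100],None,fx=4,fy=4,interpolation=cv2.INTER_CUBIC)
cv2.imwrite('pics/c2.png',np.hstack([c('scene0' if 0 else 's2',235,175),c('d2',250,110)]))
E
```

```text
HX 132.2520636382417
False [ 441.44783839 -269.63268625   31.47693667]
w 17.530004638141342 [-0.84715155  0.07145765  1.07852601]
[-0.00705706 -0.27531272 -0.74707895] [-0.03694216  0.17943763  0.02189146]
11.45 [537.04136848  31.82178953  61.28706124] [np.float64(536.9923955506457), np.float64(32.1313496123521), 61.0]
```

View pics/c2.png

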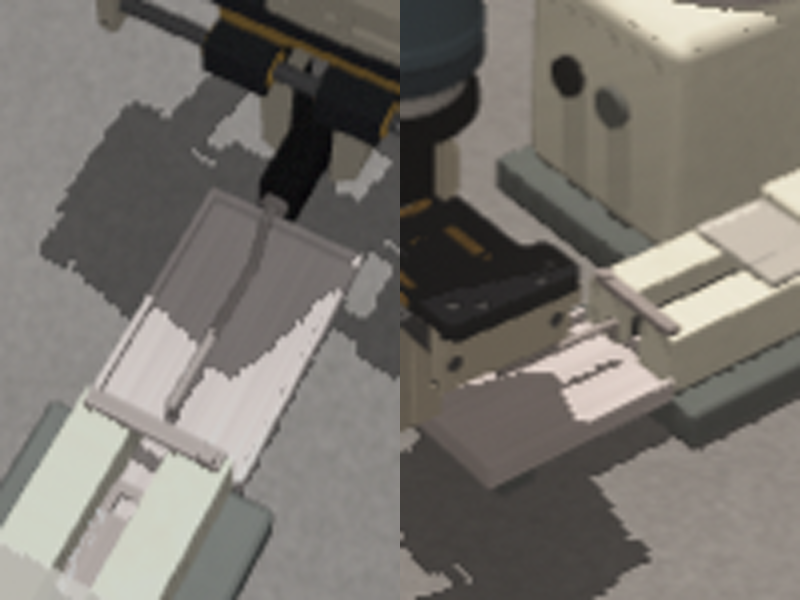

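```bash
python3 - <<'E'
from h import *
s=cam('s2'); c=lambda x,y,z: onz(s,235+x/4,175+y/4,z)
f=lambda p:np.round([(p[:2]-M)@US,(p[:2]-M)@NS],1)
print('elbow',f(c(172,413,57)),'tip',f(c(172,417,44)))
print('strap L/R front',f(c(90,390,65)),f(c(222,452,65)),'rear',f(c(87,402,65)),f(c(216,464,65)))
print('eye',f(c(124,500,35)), 'slot edges',f(c(130,437,60)),f(c(160,450,60)),f(c(57,567,60)),f(c(97,577,60)))
E
```

```text
elbow [-7.2  2.1] tip [-9.7  0.3]
strap L/R front [  2.6 -30.6] [ 0.1 29.2] rear [  7.6 -29. ] [ 5.6 29.4]
eye [28.4 -1.5] slot edges [10.7 -7.3] [9.7 6. ] [69.8 -6.1] [65.7  9.5]
```

```bash
python3 - <<'E'
from h import *
print('ins',robot.move_linear(tip(30.7,0,43),speed=50,f_stop=2.5),robot.current_contact_force())
f0=robot.current_contact_force()
print('down',robot.move_linear(tip(30.7,0,29.5),speed=15,f_stop=2))
t=robot.current_tcp_pos(); print('tip z est',t[2]-ZG+14,'x',(t[:2]-M)@US+HX,'y',(t[:2]-M)@NS, robot.current_contact_force()-f0,robot.current_t())
E
```

```text
ins False [-0.07846741 -0.28698469 -1.08061021]
down False
tip z est 29.662106495420026 x 30.829128043573164 y -0.02477459938844514 [-0.54488197 -0.84752841  0.36839578] 13.5083
```

```bash
python3 - <<'E'
from h import *
f0=robot.current_contact_force()
robot.move_linear(tip(30.7,0,30.5),speed=15)
for x in (26,22,18,10,-10,-30,-50,-68):
    r=robot.move_linear(tip(x,0,30.5),speed=20 if x>-40 else 30,f_stop=8)
    f=robot.current_contact_force(); t=robot.current_tcp_pos()
    print(x,r,'F slot',f[:2]@US,f[:2]@NS,f[2],'x',(t[:2]-M)@US+HX,(t[:2]-M)@NS,t[2]-ZG+14)
    if r: break
snap('scene','s3'); snap('side','d3'); print(robot.current_t())
def c(fn,x0,y0): return cv2.resize(cv2.imread('pics/'+fn+'.png')[y0:y0+150,x0:x0+100],None,fx=4,fy=4,interpolation=cv2.INTER_CUBIC)
cv2.imwrite('pics/c3.png',np.hstack([c('s3',235,175),c('d3',250,110)]))
E
```

```text
26 False F slot 2.2904842011062274 0.6006461819885498 -1.8249111701162684 x 26.411759028077356 -0.08780184593815485 30.721077234971347
22 False F slot 3.515459152411657 -0.7775899912101131 -0.9536035585056855 x 22.316248541805592 -0.08200657587538047 30.744721260662423
18 False F slot 3.041694418373103 -0.35483911028487525 -0.715220157940109 x 17.651230394984125 -0.016971878590926723 30.510045731885327
10 False F slot 2.0154908579021065 -0.4248667711006042 -0.6011352340236997 x 9.417898972447105 0.04430387610598714 30.41528113385729
-10 False F slot 2.9512290081080366 -0.659387702468507 -1.1918674861237066 x -10.133151074882477 0.0006075368856506331 30.463547264963296
-30 False F slot 2.7575039581479666 -0.3608522343293351 -1.7558600744410673 x -30.111839041479016 0.05140013794623367 30.461882670997774
-50 False F slot 0.027108882075551 -0.7176807014770695 -1.579905734155401 x -50.40744526822405 0.03941581811293624 30.37728452872888
-68 False F slot 0.2432395937909026 -0.2758902253986243 -1.8519931949008033 x -67.98799427692884 -0.05317961375892968 30.575030773545343
19.3583
```

View pics/c3.png

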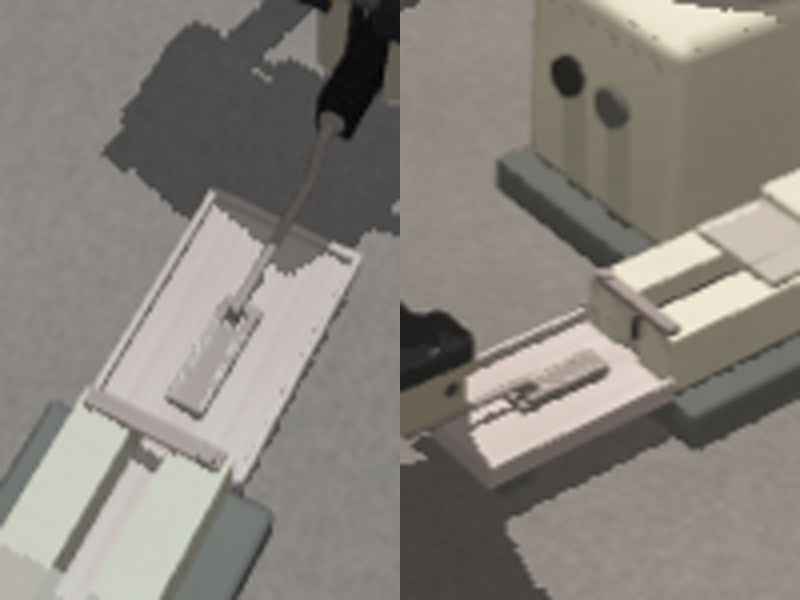

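The key lies fully on the tray, with its tail clear of the strap. I'll lift the hook out and put the pick back.

```bash
python3 - <<'E'
from h import *
robot.move_linear(tip(-66,0,30.7),speed=20)
robot.move_linear(tip(-66,0,50),speed=30); robot.move_linear(tip(-66,0,105),speed=120)
robot.move_ptp([*G,115],[np.pi,0,YP]); robot.move_linear([*G,45],speed=80)
print('down',robot.move_linear([*G,ZG+0.3],speed=20,f_stop=4),robot.current_tcp_pos(),robot.current_contact_force())
robot.move_gripper(0.4); robot.sleep(0.2); robot.move_gripper(0.65)
robot.move_linear([*G,110],speed=100)
p=G+15*UP; robot.move_linear([*p,130],[np.pi,0,0.19]); snap('wrist','w4')
robot.move_linear([*p,200]); snap('scene','s4'); snap('side','d4')
print(robot.current_t(),robot.current_contact_force())
a=cv2.imread('pics/w4.png')[0:300,80:480]
def c(fn,x0,y0): return cv2.resize(cv2.imread('pics/'+fn+'.png')[y0:y0+100,x0:x0+133],(400,300),interpolation=cv2.INTER_CUBIC)
cv2.imwrite('pics/c4.png',np.vstack([np.hstack([a,c('s4',230,218)]),np.hstack([c('s4',170,85),c('d4',235,305)])]))
E
```

```text
down True [ 440.80495263 -269.04833623   31.00435062] [ 0.27249387 -0.36472368  5.44189059]
27.275 [-0.22342976  0.21182758  0.0479099 ]
```

View pics/c4.png

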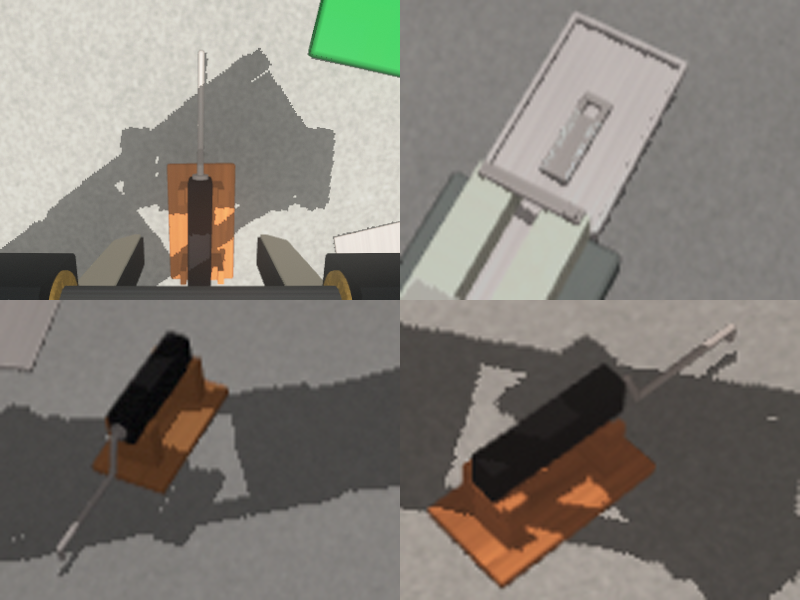

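```bash
python3 -c "
from h import *
robot.hand_in(); print(robot.current_t())"
```

```text
the job is handed in; nothing more can be done
the job is handed in; nothing more can be done
```

The key is on the tray, the pick is back in its rest, and I handed the job in just after 27.3 s. The hand-in reports no verdict, so the results below are from my own checks.

- **Pulling the key:** I took the pick, slid the hook in under the strap and lowered it into the eye without hitting the key. The steady force while drawing it out read at most about 3.5 N.
- **Key:** the last pictures show it flat on the tray with its tail clear of the slot. Going by the hook's position, the eye is about 65 mm in front of the mouth.
- **Pick:** it lies in its rest with the hook pointing as before, within about 1–2 mm of where it started. The gripper was open and clear of everything.
- **Camera disagreement:** the wrist and scene cameras differed by about 2 mm on where the eye was, which is within calibration. I used the wrist value and it fitted.
- **Not checked:** I did not look at the other things on the counter again. The arm met nothing unexpected on the way.

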